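Make up two garden orders at the seed-shop counter

TASK

Make up two orders from the stock on the counter: the red-lidded jar, the flowerpot and the green bottle go into the red tray, and the yellow-lidded jar and the green carton into the blue tray. Stand each thing upright on the tray's floor, one to a compartment (any compartment of its tray will do), and let go of it. Knock nothing over, and leave the white-lidded jar, the orange carton and the pen tin where they stand.

Things in the scene. Friction and masses are not known exactly. Their poses are not given: they have to be found in the camera images.
- red_tray: Red plastic order tray, open on top, does not shift. Outside 244 long (its x) x 84 wide (its y) x 22 high; walls and floor 4 thick. Two upright dividers as high as the walls part it into 3 square compartments, 76 x 76 inside, in a row along its x, with centres at -80, 0 and +80 on its x and 0 on its y. Origin: centre of its underside, z up. Takes the red-lidded jar, the flowerpot and the green bottle. (Lengths in mm.)
- blue_tray: Blue plastic order tray, open on top, does not shift. Outside 164 long (its x) x 84 wide (its y) x 22 high; walls and floor 4 thick. One upright divider as high as the walls parts it into 2 square compartments, 76 x 76 inside, in a row along its x, with centres at -40 and +40 on its x and 0 on its y. Origin: centre of its underside, z up. Takes the yellow-lidded jar and the green carton. (Lengths in mm.)
- red_lid_jar: loose upright glass jar of seed, round, 48 dia x 78 high, amber body (to 56) and a flat red lid (60 to 78, also 48 dia); about 160 g. Origin: centre of its underside, z up along its axis. For the red tray. It stands among the stock in the middle of the counter. (Lengths in mm.)
- flowerpot: loose upright empty terracotta flowerpot, open on top, 70 high; a straight rim band 56 dia from 46 to 70 high, below it tapering to 40 dia at the foot; rim wall 4 thick; about 140 g. Origin: centre of its underside, z up. For the red tray. It stands among the stock in the middle of the counter. (Lengths in mm.)
- feed_bottle: loose upright closed green plastic bottle with a pale label band, 46 dia straight up to 62 high, then a shoulder and a white cap 27 dia; 96 high in all; about 180 g. Origin: centre of its underside, z up. For the red tray. It stands among the stock in the middle of the counter. (Lengths in mm.)
- yellow_lid_jar: loose upright glass jar of seed, round, 48 dia x 78 high, amber body (to 56) and a flat yellow lid (60 to 78, also 48 dia); about 160 g. Origin: centre of its underside, z up along its axis. For the blue tray. It stands among the stock in the middle of the counter. (Lengths in mm.)
- green_carton: loose upright stiff box, green with a white band, 54 (its x) x 40 (its y) x 80 high; about 120 g. Origin: centre of its underside, z up. For the blue tray. It stands among the stock in the middle of the counter. (Lengths in mm.)
- white_lid_jar: loose upright glass jar of seed, round, 48 dia x 78 high, amber body (to 56) and a flat white lid (60 to 78, also 48 dia); about 160 g. Origin: centre of its underside, z up along its axis. Not ordered: stays where it stands. It stands among the stock in the middle of the counter. (Lengths in mm.)
- orange_carton: loose upright stiff box, orange with a white band, 54 (its x) x 40 (its y) x 80 high; about 120 g. Origin: centre of its underside, z up. Not ordered: stays where it stands. It stands among the stock in the middle of the counter. (Lengths in mm.)
- pen_tin: loose steel tin with a blue band holding three pens, 54 dia x 78 high, pens up to 112 high, within the rim's outline; about 220 g. Origin: centre of its underside, z up. Stays where it stands. It stands among the stock in the middle of the counter. (Lengths in mm.)
Not all that is in view belongs to the job. What is shaped like the red_lid_jar but purple is not meant.

How it is judged:
By the outcome, as a careful person would: the job done as asked, in the order asked, and still so for the second after the job is handed in, with the robot touching nothing.
It also fails if it takes over 144 s, if anything falls off the work surface, if the arm or the gripper's body presses on something with over 40 N, if the wrist force passes 120 N, or if a joint passes its speed limit or range.

ROBOT

A 7-joint arm with a two-finger parallel gripper is mounted at the origin on the work surface. World frame = base frame: x ahead of the robot, y to its left, z up, the work surface at z = 0. Lengths are in m, angles in rad, forces in N, time in s.
With the tool pointing down it reaches from about 0.4 to 0.85 m from the base axis. Payload 4.5 kg.
Tool frame: the origin (TCP) lies on the centre line of the jaws, within the pads' length; the fingertips stand 8 mm ahead of it and the grasp point (between the pads) lies 11 mm behind it; z points along the fingers, x is the direction in which the jaws open and shut, and the axes are right-handed (so a half turn about z gives the same grasp; the last joint's range is limited). The gripper opens to 88 mm and grips with 3 to 60 N. Pads are 18 mm wide; open, the fingers measure 123 mm over their backs; the gripper's body (75 mm by 187 mm) begins 45 mm behind the grasp point.
Start: joints at [-1.092, 0.689, -0.195, 1.565, 0.157, 0.902, -0.215], TCP at [0.269, 0.564, 0.247] pointing down, gripper open.
Joint ranges: [-3.01, 3.01], [-0.46, 2.08], [-1.47, 1.51], [0.13, 2.56], [-1, 4.14], [0.04, 2.09], [-2.66, 2.66]. Speed limits (rad/s): [2.57, 2.57, 3.14, 3.14, 3.14, 3.14, 3.14].

INTERFACE

Orientations are given as a unit quaternion [x, y, z, w].
In Python, from plant import r gives the robot as it stands.
- The arm moves only by the shell command python3 -m pendant 'ROWS' [FORCE]. ROWS is JSON, a list of rows, each a list of 3 entries, a list of its own where there are three numbers: the turn, a rotation vector about the tool's x, y, z in rad, then the shift along the tool's x, y, z in m, then the opening, from 0 (shut) to 1 (fully open). In form: [[[wx, wy, wz], [tx, ty, tz], claw], ...]. A call has 1 to 10 rows; each row is the pose to reach, as a shift and turn from the pose commanded when the call began, along the tool's axes at that moment; what a row does not reach only later rows make up. A row lasts 1/10 s, in which the tool goes at most 50 mm and 8.59 degrees, less where a joint would pass 70% of its speed; a pose out of reach is approached as far as the arm can. A call with a gripper value outside its range is refused whole. The fingers move at their own pace and stop on an object; FORCE is the grip in N (left out, the last holds). Time passes only in rows, so rows that repeat a pose let the fingers close. It gives the time, the measured TCP pose, the force and the opening at its end, in the units of the state.
- r.get_state(): the state, without advancing time (a new reading comes with each control period).
- r.snapshot(name): name is "side" or "top"; returns a dict with "image" (384x512x3 uint8, red, green, blue), "mtx" (3x3 intrinsics, pixels), "R" (3x3) and "t" (3): a world point X has camera coordinates R X + t. Camera axes: x right, y down, z forward; pixel columns grow to the right and rows downward; lengths in m; the calibration is good to about 2 mm. A picture is of the moment at which its call begins. There is no depth.
- r.finish_job(): hands the job in, once; it reports no verdict.
The state is a dict: "clock": time; "q": joint angles; "qd": joint speeds; "joint_torque": joint torques, N m; "tool_pos": TCP position; "eef_rot": TCP orientation; "contact_force": force on the tool from outside, world axes, zero at the start; "moment": the same for the moment, N m; "opening": opening from 0.0 (shut) to 1.0 (fully open).
Only numpy, scipy, OpenCV 4.12 (cv2) and the standard library are available. Lean on these libraries where they do the work, as an engineer would, in place of code of your own. Each camera call takes 0.05 s, during which the arm holds its last target. There are 200 camera calls.

## Working session

There is one attempt and no reset: what is moved stays moved. The work goes in short steps, Python scripts to look and compute and a shell command to move; the robot and the scene stay as the last step left them, time stands still between calls to the robot, and variables do not carry over. Pictures are saved under pics/ and viewed, about 12 in all and at most 16, crops included, and the job is handed in when it is done.

```bash
mkdir -p pics; ls
cat > h.py <<'E'
import cv2,numpy as np
from plant import r
def snap(n,f):
    s=r.snapshot(n); cv2.imwrite(f'pics/{f}.png',cv2.cvtColor(s['image'],cv2.COLOR_RGB2BGR)); np.savez(f'pics/{f}.npz',**s); return s
def ray(s,u,v,z):
    K,R,t=s['mtx'],s['R'],s['t']; c=-R.T@t; d=R.T@np.linalg.solve(K,[u,v,1.]); return (c+d*(z-c[2])/d[2]).round(4)
def proj(s,X):
    p=s['mtx']@(s['R']@np.array(X)+s['t']); return (p[:2]/p[2]).round(1)
def ld(f): return np.load(f'pics/{f}.npz')
E
python3 - <<'E'
from h import *
for n in('top','side'):
    s=snap(n,n+'0'); print(n,-s['R'].T@s['t'],s['R'].round(2).tolist(),s['mtx'][0,0])
    i=cv2.cvtColor(s['image'],cv2.COLOR_RGB2BGR); cv2.imwrite(f'pics/{n}0b.png',cv2.resize(i,(800,600),interpolation=cv2.INTER_CUBIC))
print(r.get_state())
E
```

```text
pics
top [0.31665035 0.00526299 1.17367415] [[-0.07, -1.0, -0.0], [-0.97, 0.07, -0.22], [0.22, -0.01, -0.98]] 425.8970851689342
side [ 0.17868844 -0.60448823  0.44713776] [[0.84, -0.55, 0.0], [-0.27, -0.41, -0.87], [0.48, 0.73, -0.49]] 356.72267875504673
{'clock': 0.1, 'q': array([-1.09218497,  0.68986433, -0.1945047 ,  1.56623145,  0.15728742,
        0.90252828, -0.21513232]), 'qd': array([ 0.00142799, -0.00175947,  0.00120347, -0.00255699,  0.00020597,
        0.0006443 , -0.00112108]), 'joint_torque': array([-3.03228226e-03, -5.28505862e+01, -1.27148129e+00, -1.53838348e+01,
       -5.25992329e-02,  2.02444724e-03,  5.35813808e-05]), 'tool_pos': array([0.26873494, 0.56365735, 0.24601446]), 'eef_rot': array([ 8.45655260e-01,  5.33728870e-01, -6.58593729e-04,  4.91068067e-04]), 'contact_force': array([ 0.00825716, -0.35791857, -0.30678812]), 'moment': array([0.00925242, 0.00496965, 0.01491417]), 'opening': 0.9982273839379032}
```

View pics/top0b.png

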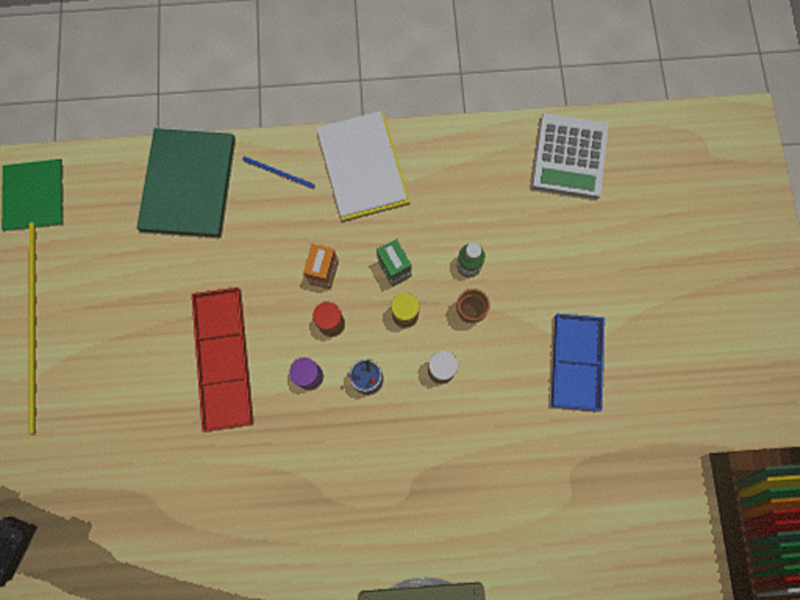

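View pics/side0b.png

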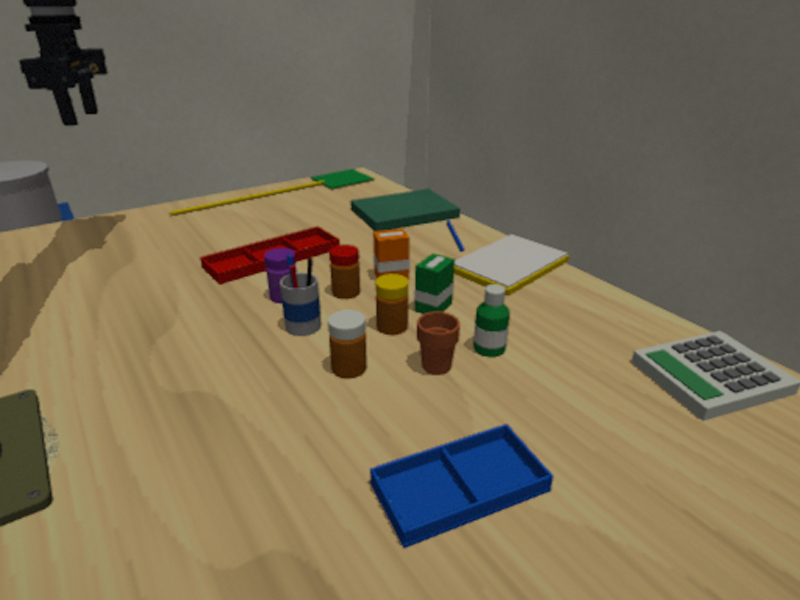

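Top view: red tray is at left (~222,360), blue tray at right (~578,362). Stock forms a 3x3 grid between them, all standing, with the purple decoy at (306,373). I'll enlarge the middle.

Run:
```python
from h import *
i=cv2.imread('pics/top0.png')[145:285,118:318]; cv2.imwrite('pics/topc.png',cv2.resize(i,None,fx=4,fy=4,interpolation=cv2.INTER_CUBIC))
i=cv2.imread('pics/top0.png')[190:280,340:400]; cv2.imwrite('pics/topd.png',cv2.resize(i,None,fx=6,fy=6,interpolation=cv2.INTER_CUBIC))
```

```text
(no output)
```

View pics/topc.png

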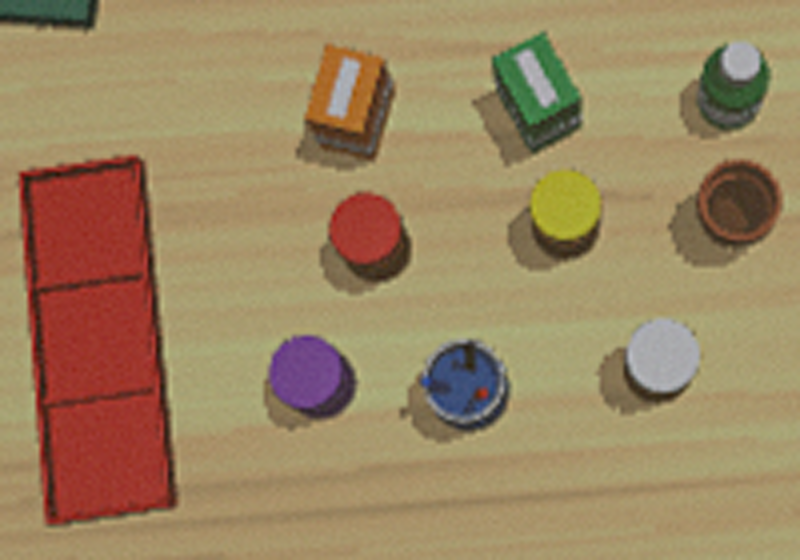

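View pics/topd.png

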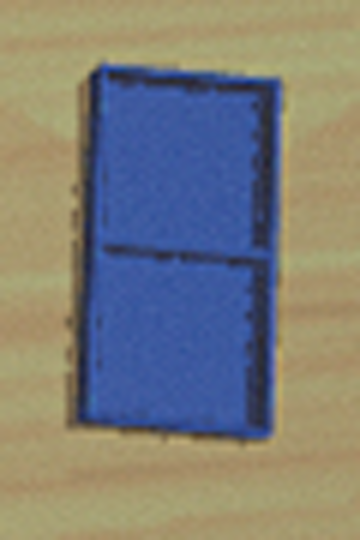

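The enlarged crops give readable lid centres, carton corners and tray corners. I'll convert those to world positions.

Run:
```python
from h import *
s=ld('top0')
f=lambda x,y,z:ray(s,118+x/4-.4,145+y/4-.4,z)[:2]
g=lambda x,y,z:ray(s,340+x/6-.4,190+y/6-.4,z)[:2]
for n,x,y,z in [('red',366,229,.078),('yel',566,205,.078),('white',662,357,.078),('purp',307,372,.078),('tin',466,380,.078),('pot',740,202,.07),('bot',741,61,.096)]: print(n,f(x,y,z))
def rect(n,P):
    P=np.array(P); e=np.diff(np.vstack([P,P[:1]]),axis=0); print(n,P.mean(0).round(4),'edges',np.linalg.norm(e,axis=1).round(3),'ang',np.degrees(np.arctan2(e[:,1],e[:,0])).round(1))
rect('green',[f(*p,.08) for p in [(493,71),(545,33),(581,92),(530,127)]])
rect('orange',[f(*p,.08) for p in [(326,44),(386,54),(362,136),(307,121)]])
rect('rtray',[f(*p,.022) for p in [(21,172),(142,156),(176,505),(48,523)]])
rect('btray',[g(*p,.022) for p in [(98,66),(281,80),(272,437),(82,424)]])
from scipy.spatial.transform import Rotation as R
print(R.from_quat(r.get_state()['eef_rot']).as_matrix().round(3))
```

```text
red [0.5515 0.1252]
yel [ 0.5578 -0.0069]
white [ 0.4531 -0.0614]
purp [0.4602 0.1676]
tin [0.4475 0.0657]
pot [ 0.5531 -0.1223]
bot [ 0.6424 -0.1291]
green [0.6437 0.006 ] edges [0.044 0.048 0.042 0.046] ang [ -56.7 -153.9  121.2   28.5]
orange [0.6478 0.1343] edges [0.041 0.059 0.038 0.055] ang [-104.2  161.4   70.1  -15.7]
rtray [0.5034 0.3181] edges [0.085 0.242 0.085 0.243] ang [ -86.4 -175.7   93.8    4.1]
btray [ 0.4501 -0.3011] edges [0.084 0.163 0.084 0.164] ang [-98.8 170.6  81.9  -9.5]
[[ 0.43   0.903 -0.001]
 [ 0.903 -0.43  -0.002]
 [-0.002  0.    -1.   ]]
```

```bash
cat >> h.py <<'E'
from scipy.spatial.transform import Rotation as Ro
def to(x,y,z,yaw=90):
    "yaw: world angle of tool x, deg; prints turn and shift in tool axes"
    s=r.get_state(); A=Ro.from_quat(s['eef_rot']); c,n=np.cos(np.radians(yaw)),np.sin(np.radians(yaw))
    B=Ro.from_matrix(np.array([[c,n,0],[n,-c,0],[0,0,-1]]))
    print((A.inv()*B).as_rotvec().round(3).tolist(),A.inv().apply(np.array([x,y,z])-s['tool_pos']).round(4).tolist())
E
python3 - <<'E'
from h import *
s=ld('side0')
for n,p,uv in [('red',(.5515,.1252,.078),(345,252)),('yel',(.5578,-.0069,.078),(392,284)),('pot',(.5531,-.1223,.07),(438,320)),('bot',(.6424,-.1291,.096),(494,291)),('white',(.4531,-.0614,.078),(347,320)),('grn',(.6437,.006,.08),(435,266)),('rt',(.5034,.3181,.022),(272,252)),('bt',(.4501,-.3011,.022),(461,470))]:
    print(n,proj(s,p)*1.5625,uv)
to(.5515,.1252,.2)
i=cv2.imread('pics/top0.png')[150:185,236:268]; a=cv2.resize(i,(512,560),interpolation=cv2.INTER_CUBIC); cv2.imwrite('pics/grn.png',a)
E
```

```text
red [342.65625 250.3125 ] (345, 252)
yel [390.46875 281.40625] (392, 284)
pot [435.9375  322.65625] (438, 320)
bot [493.59375 288.90625] (494, 291)
white [344.0625  318.90625] (347, 320)
grn [433.59375 262.65625] (435, 266)
rt [271.875   247.65625] (272, 252)
bt [458.125  471.5625] (461, 470)
[-0.0, 0.002, -0.445] [-0.2741, 0.4439, 0.0465]
```

View pics/grn.png

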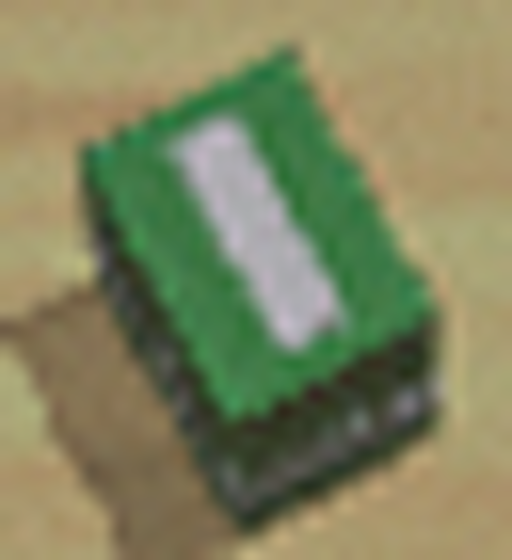

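Green carton's top corners are (85,150), (290,45), (435,305) and (230,418) in the crop. The two views agree within about 3 mm, so I set out.

```bash
python3 -m pendant '[[[0,0,-0.15],[-0.03,0.05,0],1],[[0,0,-0.3],[-0.06,0.1,0],1],[[0,0,-0.445],[-0.09,0.14,0],1],[[0,0,-0.445],[-0.12,0.19,0],1],[[0,0,-0.445],[-0.15,0.24,0],1],[[0,0,-0.445],[-0.18,0.28,0.01],1],[[0,0,-0.445],[-0.2,0.32,0.02],1],[[0,0,-0.445],[-0.22,0.36,0.03],1],[[0,0,-0.445],[-0.25,0.4,0.04],1],[[0,0,-0.445],[-0.274,0.444,0.046],0.9]]' 25
python3 - <<'E'
from h import *
s=ld('top0')
P=np.array([ray(s,235.5+x/16,149.5+y/16,.08)[:2] for x,y in [(85,150),(290,45),(435,305),(230,418)]]); e=np.diff(np.vstack([P,P[:1]]),axis=0)
print(P.mean(0),np.linalg.norm(e,axis=1),np.degrees(np.arctan2(e[:,1],e[:,0])))
to(.5515,.1252,.2)
E
```

```text
clock: 1.1
tool_pos: [0.5375, 0.1451, 0.2037]
eef_rot: [0.707, 0.707, -0.001, -0.0]
contact_force: [0.3, 0.1, 0.3]
opening: 0.933
[0.6464 0.0063] [0.03898936 0.05162025 0.03922716 0.05261606] [ -65.93306571 -156.11639974  115.51986214   23.64184825]
[-0.001, 0.0, 0.0] [-0.0199, 0.014, 0.0037]
```

```bash
python3 -m pendant '[[[0,0,0],[0,0,0],0.9],[[0,0,0],[0,0,0],0.9],[[0,0,0],[0,0,0],0.9]]'
python3 - <<'E'
from h import *
to(.5515,.1252,.052)
E
```

```text
clock: 1.4
tool_pos: [0.5366, 0.1488, 0.2046]
eef_rot: [0.706, 0.708, 0.0, -0.001]
contact_force: [0.4, 0.1, 0.9]
opening: 0.901
[-0.001, -0.001, 0.002] [-0.0239, 0.015, 0.1525]
```

```bash
python3 -m pendant '[[[0,0,0],[-0.024,0.015,0.0],0.9],[[0,0,0],[-0.024,0.015,0.04],0.9],[[0,0,0],[-0.024,0.015,0.07],0.9],[[0,0,0],[-0.024,0.015,0.1],0.9],[[0,0,0],[-0.024,0.015,0.1],0.9],[[0,0,0],[-0.024,0.015,0.1],0.9]]'
python3 - <<'E'
from h import *
to(.5515,.1252,.052)
s=snap('side','a1'); cv2.imwrite('pics/a1b.png',cv2.resize(cv2.imread('pics/a1.png')[110:260,150:330],None,fx=4,fy=4,interpolation=cv2.INTER_CUBIC))
E
```

```text
clock: 2.0
tool_pos: [0.5518, 0.125, 0.105]
eef_rot: [0.706, 0.708, 0.0, -0.0]
contact_force: [0.1, -0.1, 0.4]
opening: 0.902
[-0.0, -0.001, 0.003] [0.0001, -0.0003, 0.053]
```

View pics/a1b.png

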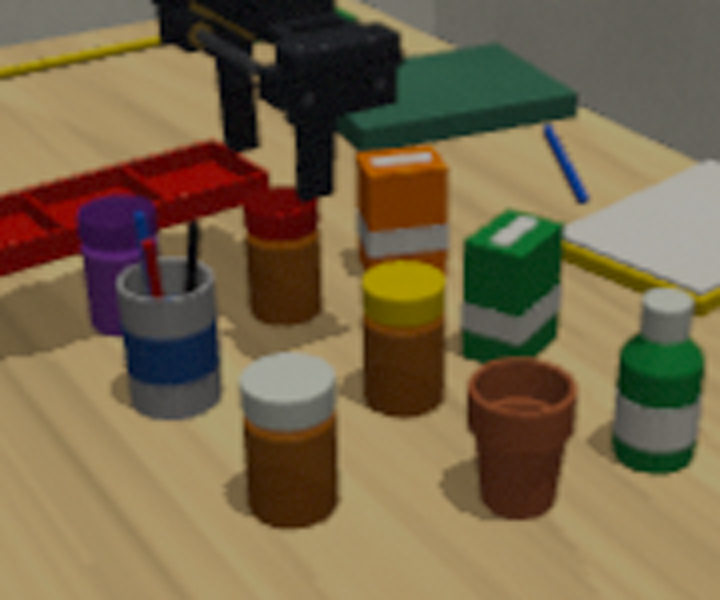

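Fingers straddle the red lid (near finger tip (315,190), far (240,145), lid (282,205)). I'll descend, grip and lift.

```bash
python3 -m pendant '[[[0,0,0],[0,0,0.025],0.9],[[0,0,0],[0,0,0.053],0.9],[[0,0,0],[0,0,0.053],0.9],[[0,0,0],[0,0,0.053],0.4],[[0,0,0],[0,0,0.053],0.4],[[0,0,0],[0,0,0.053],0.4],[[0,0,0],[0,0,0.053],0.4],[[0,0,0],[0,0,0.053],0.4],[[0,0,0],[0,0,0.053],0.4]]' 25
python3 -m pendant '[[[0,0,0],[0,0,-0.02],0.4],[[0,0,0],[0,0,-0.06],0.4],[[0,0,0],[0,0,-0.1],0.4],[[0,0,0],[0,0,-0.13],0.4],[[0,0,0],[0,0,-0.13],0.4],[[0,0,0],[0,0,-0.13],0.4]]'
python3 - <<'E'
from h import *
to(.5034,.3181,.18,94)
E
```

```text
clock: 2.95
tool_pos: [0.553, 0.1236, 0.0524]
eef_rot: [0.707, 0.707, 0.001, 0.0]
contact_force: [-0.5, 0.7, 5.4]
opening: 0.531
clock: 3.55
tool_pos: [0.5521, 0.1229, 0.1815]
eef_rot: [0.707, 0.707, -0.0, 0.0]
contact_force: [0.0, 0.6, -2.2]
opening: 0.535
[0.0, 0.0, -0.07] [0.1952, -0.0487, 0.0014]
```

```bash
python3 -m pendant '[[[0,0,-0.02],[0.03,-0.01,0],0.4],[[0,0,-0.05],[0.07,-0.02,0],0.4],[[0,0,-0.07],[0.11,-0.03,0],0.4],[[0,0,-0.07],[0.15,-0.04,0],0.4],[[0,0,-0.07],[0.18,-0.047,0],0.4],[[0,0,-0.07],[0.195,-0.048,0],0.4],[[0,0,-0.07],[0.195,-0.048,0],0.4],[[0,0,-0.07],[0.195,-0.048,0],0.4]]'
python3 - <<'E'
from h import *
to(.5034,.3181,.058,94)
E
```

```text
clock: 4.35
tool_pos: [0.5047, 0.3156, 0.1804]
eef_rot: [0.682, 0.731, -0.002, 0.001]
contact_force: [-0.1, -1.5, -1.8]
opening: 0.531
[-0.001, 0.003, -0.001] [0.003, -0.001, 0.1224]
```

```bash
python3 -m pendant '[[[0,0,0],[0.002,-0.001,0.04],0.4],[[0,0,0],[0.002,-0.001,0.08],0.4],[[0,0,0],[0.002,-0.001,0.105],0.4],[[0,0,0],[0.002,-0.001,0.115],0.4],[[0,0,0],[0.002,-0.001,0.12],0.4],[[0,0,0],[0.002,-0.001,0.123],0.4],[[0,0,0],[0.002,-0.001,0.123],0.4]]'
python3 - <<'E'
from h import *
print(r.get_state()['contact_force'],r.get_state()['tool_pos'])
E
```

```text
clock: 5.05
tool_pos: [0.504, 0.3201, 0.0594]
eef_rot: [0.682, 0.731, 0.001, 0.0]
contact_force: [-0.2, -0.3, -1.1]
opening: 0.53
[-0.19973467 -0.32207189 -1.13709555] [0.5039596  0.32007475 0.05942049]
```

```bash
python3 -m pendant '[[[0,0,0],[0,0,0.002],0.4],[[0,0,0],[0,0,0.003],0.4],[[0,0,0],[0,0,0.003],0.4],[[0,0,0],[0,0,0.003],0.6],[[0,0,0],[0,0,0.003],0.7],[[0,0,0],[0,0,0.003],0.8],[[0,0,0],[0,0,0.003],0.9],[[0,0,0],[0,0,0.003],0.9],[[0,0,0],[0,0,0.003],0.9]]'
python3 -m pendant '[[[0,0,0],[0,0,-0.02],0.9],[[0,0,0],[0,0,-0.06],0.9],[[0,0,0],[0,0,-0.1],0.9],[[0,0,0],[0,0,-0.14],0.9],[[0,0,0.07],[0,0,-0.14],0.9],[[0,0,0.07],[0,0,-0.14],0.9]]'
python3 - <<'E'
from h import *
to(.5531,-.1223,.2,90)
s=snap('side','a2'); cv2.imwrite('pics/a2b.png',cv2.resize(cv2.imread('pics/a2.png')[100:250,110:310],None,fx=4,fy=4,interpolation=cv2.INTER_CUBIC))
E
```

```text
clock: 5.95
tool_pos: [0.5031, 0.3201, 0.0555]
eef_rot: [0.682, 0.731, -0.0, -0.0]
contact_force: [0.8, -0.3, 0.7]
opening: 0.901
clock: 6.55
tool_pos: [0.5036, 0.3204, 0.1968]
eef_rot: [0.707, 0.707, 0.001, 0.0]
contact_force: [0.3, -0.2, 0.9]
opening: 0.899
[0.002, -0.001, -0.0] [-0.4427, 0.0496, -0.0036]
```

View pics/a2b.png

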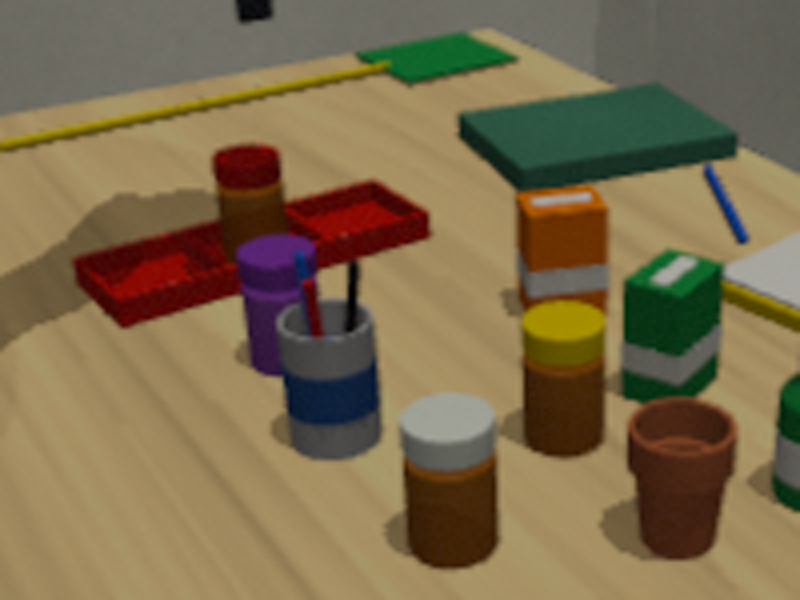

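The red jar stands upright in the middle compartment (250,200). Next is the flowerpot.

```bash
python3 -m pendant '[[[0,0,0],[-0.05,0.005,0],1],[[0,0,0],[-0.1,0.01,0],1],[[0,0,0],[-0.15,0.02,0],1],[[0,0,0],[-0.2,0.02,0],1],[[0,0,0],[-0.25,0.03,0],1],[[0,0,0],[-0.3,0.035,0],1],[[0,0,0],[-0.35,0.04,0],1],[[0,0,0],[-0.4,0.045,0],1],[[0,0,0],[-0.443,0.05,0],1],[[0,0,0],[-0.443,0.05,0],1]]'
python3 -m pendant '[[[0,0,0],[0,0,0],1],[[0,0,0],[0,0,0],1]]'
python3 - <<'E'
from h import *
to(.5531,-.1223,.047,90)
E
```

```text
clock: 7.6
tool_pos: [0.5517, -0.1327, 0.1935]
eef_rot: [0.711, 0.703, -0.003, 0.001]
contact_force: [-0.1, 0.2, -0.4]
opening: 0.997
clock: 7.8
tool_pos: [0.5528, -0.121, 0.1948]
eef_rot: [0.706, 0.708, 0.0, -0.001]
contact_force: [0.8, -0.1, -0.4]
opening: 0.999
[-0.002, -0.002, 0.003] [-0.0015, 0.0005, 0.1478]
```

```bash
python3 -m pendant '[[[0,0,0],[-0.001,0,0.03],1],[[0,0,0],[-0.001,0,0.07],1],[[0,0,0],[-0.001,0,0.11],1],[[0,0,0],[-0.001,0,0.14],1],[[0,0,0],[-0.001,0,0.148],1],[[0,0,0],[-0.001,0,0.148],1],[[0,0,0],[-0.001,0,0.148],0.75],[[0,0,0],[-0.001,0,0.148],0.5],[[0,0,0],[-0.001,0,0.148],0.5],[[0,0,0],[-0.001,0,0.148],0.5]]' 20
python3 -m pendant '[[[0,0,0],[0,0,0],0.5],[[0,0,0],[0,0,0],0.5],[[0,0,0],[0,0,-0.02],0.5],[[0,0,0],[0,0,-0.06],0.5],[[0,0,0],[0,0,-0.1],0.5],[[0,0,0],[0,0,-0.14],0.5],[[0,0,0],[0,0,-0.155],0.5],[[0,0,0],[0,0,-0.155],0.5],[[0,0,0],[0,0,-0.155],0.5]]'
python3 - <<'E'
from h import *
to(.4236,.3125,.2,94)
s=snap('side','a3'); cv2.imwrite('pics/a3b.png',cv2.resize(cv2.imread('pics/a3.png')[80:260,170:370],None,fx=3,fy=3,interpolation=cv2.INTER_CUBIC))
E
```

```text
clock: 8.8
tool_pos: [0.5538, -0.124, 0.0485]
eef_rot: [0.707, 0.707, 0.001, 0.001]
contact_force: [-0.9, 0.6, 0.0]
opening: 0.661
clock: 9.7
tool_pos: [0.5525, -0.124, 0.2017]
eef_rot: [0.707, 0.707, -0.0, -0.0]
contact_force: [-0.4, 0.4, -1.8]
opening: 0.591
[-0.001, -0.0, -0.07] [0.4365, -0.1289, 0.0019]
```

View pics/a3b.png

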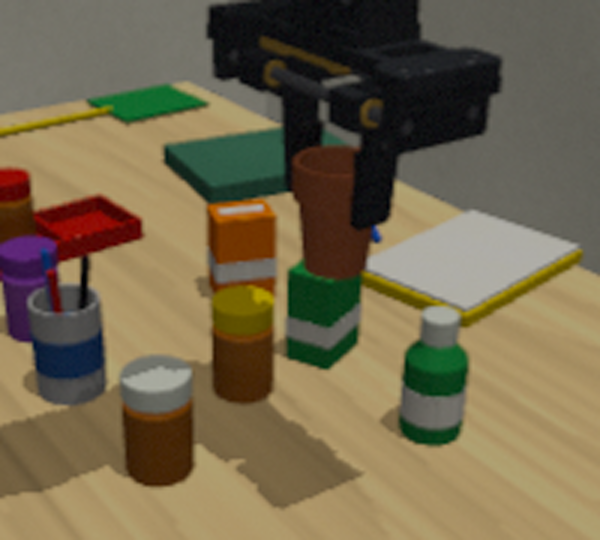

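Opening 0.591 (52 mm) is less than the 56 mm rim, so I'll look closer before placing.

Run:
```python
from h import *
s=snap('top','a4'); print(proj(s,(.5525,-.124,.2)))
a=cv2.resize(cv2.imread('pics/a3.png')[110:190,245:325],(480,480),interpolation=cv2.INTER_CUBIC)
u,v=proj(s,(.5525,-.124,.2)).astype(int); b=cv2.resize(cv2.imread('pics/a4.png')[v-40:v+40,u-26:u+27],(318,480),interpolation=cv2.INTER_CUBIC)
cv2.imwrite('pics/a4b.png',np.hstack([a,b]))
# expected projections of upright pot in the side crop
t=ld('a3')
for z in(0,.046,.07): print(z,(proj(t,(.5525,-.124,.1537+z))-[245,110])*6)
```

```text
[308.6 183.3]
0 [214.8 355.2]
0.046 [220.2 219. ]
0.07 [223.2 144. ]
```

View pics/a4b.png

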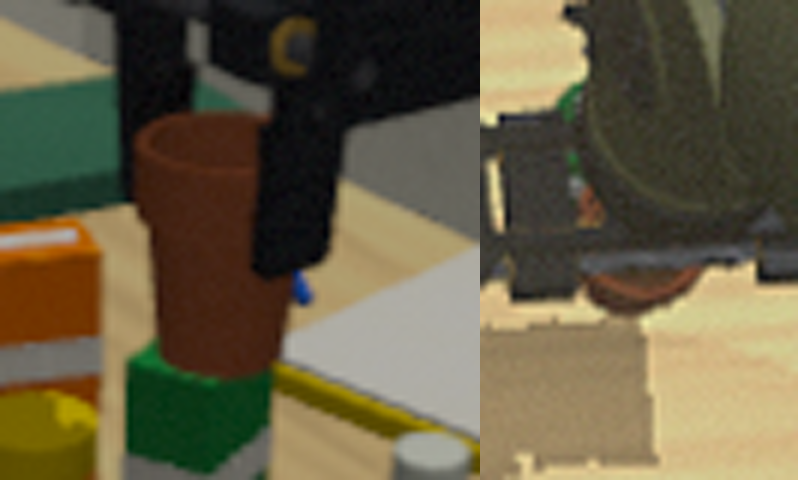

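Pot hangs essentially upright and centred: rim (221,140) and foot (224,360), against expected (223,144) and (215,355). Carrying on.

```bash
python3 -m pendant '[[[0,0,0],[0.03,-0.01,0],0.5],[[0,0,0],[0.07,-0.02,0],0.5],[[0,0,-0.02],[0.11,-0.03,0],0.5],[[0,0,-0.04],[0.155,-0.045,0],0.5],[[0,0,-0.07],[0.2,-0.06,0],0.5],[[0,0,-0.07],[0.245,-0.07,0],0.5],[[0,0,-0.07],[0.29,-0.085,0],0.5],[[0,0,-0.07],[0.335,-0.1,0],0.5],[[0,0,-0.07],[0.375,-0.11,0],0.5],[[0,0,-0.07],[0.41,-0.12,0],0.5]]'
python3 -m pendant '[[[0,0,0],[0.02,-0.007,0],0.5],[[0,0,0],[0.026,-0.009,0],0.5],[[0,0,0],[0.026,-0.009,0],0.5],[[0,0,0],[0.026,-0.009,0],0.5]]'
python3 - <<'E'
from h import *
to(.4236,.3125,.058,94)
E
```

```text
clock: 10.8
tool_pos: [0.4315, 0.2882, 0.2012]
eef_rot: [0.681, 0.732, -0.001, -0.001]
contact_force: [0.4, -0.5, -0.9]
opening: 0.592
clock: 11.2
tool_pos: [0.4229, 0.3093, 0.2018]
eef_rot: [0.683, 0.731, -0.001, 0.001]
contact_force: [-0.0, -0.6, -0.9]
opening: 0.595
[-0.001, 0.002, -0.002] [0.0035, 0.0011, 0.1438]
```

```bash
python3 -m pendant '[[[0,0,0],[0.003,0.001,0.04],0.5],[[0,0,0],[0.003,0.001,0.08],0.5],[[0,0,0],[0.003,0.001,0.115],0.5],[[0,0,0],[0.003,0.001,0.135],0.5],[[0,0,0],[0.003,0.001,0.142],0.5],[[0,0,0],[0.003,0.001,0.145],0.5],[[0,0,0],[0.003,0.001,0.145],0.5]]'
python3 -m pendant '[[[0,0,0],[0,0,0.002],0.5],[[0,0,0],[0,0,0.004],0.5],[[0,0,0],[0,0,0.004],0.5]]'
python3 - <<'E'
from h import *
snap('side','a5'); cv2.imwrite('pics/a5b.png',cv2.resize(cv2.imread('pics/a5.png')[100:200,110:230],None,fx=5,fy=5,interpolation=cv2.INTER_CUBIC))
E
```

```text
clock: 11.9
tool_pos: [0.4239, 0.3141, 0.0581]
eef_rot: [0.682, 0.731, 0.0, 0.0]
contact_force: [-0.6, -0.4, -0.8]
opening: 0.587
clock: 12.2
tool_pos: [0.4234, 0.3146, 0.054]
eef_rot: [0.682, 0.731, 0.0, 0.0]
contact_force: [0.1, -0.2, -1.2]
opening: 0.593
```

View pics/a5b.png

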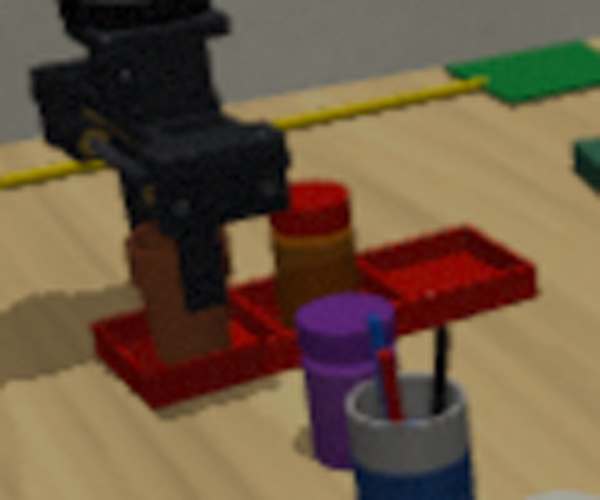

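The pot is over the near compartment, foot at (190,355), inside the walls. I lower it until it touches.

```bash
python3 -m pendant '[[[0,0,0],[0,0,0.0015],0.5],[[0,0,0],[0,0,0.003],0.5],[[0,0,0],[0,0,0.003],0.5]]'; python3 -m pendant '[[[0,0,0],[0,0,0.001],0.5],[[0,0,0],[0,0,0.002],0.5],[[0,0,0],[0,0,0.002],0.5]]'
```

```text
clock: 12.55
tool_pos: [0.4234, 0.3148, 0.052]
eef_rot: [0.682, 0.732, 0.001, 0.0]
contact_force: [-2.2, -1.3, 13.5]
opening: 0.591
clock: 12.85
tool_pos: [0.4236, 0.3147, 0.0511]
eef_rot: [0.682, 0.732, 0.001, 0.001]
contact_force: [-3.1, -2.7, 23.4]
opening: 0.594
```

Contact. I'll back off the press, open gently and rise.

```bash
python3 -m pendant '[[[0,0,0],[0,0,-0.003],0.5],[[0,0,0],[0,0,-0.003],0.62],[[0,0,0],[0,0,-0.003],0.68],[[0,0,0],[0,0,-0.003],0.75],[[0,0,0],[0,0,-0.003],0.85],[[0,0,0],[0,0,-0.003],1],[[0,0,0],[0,0,-0.003],1],[[0,0,0],[0,0,-0.003],1],[[0,0,0],[0,0,-0.003],1]]'
python3 -m pendant '[[[0,0,0],[0,0,-0.02],1],[[0,0,0],[0,0,-0.06],1],[[0,0,0],[0,0,-0.1],1],[[0,0,0],[0,0,-0.15],1],[[0,0,0.07],[0,0,-0.15],1],[[0,0,0.07],[0,0,-0.15],1]]'
python3 - <<'E'
from h import *
to(.6424,-.1291,.2,90)
snap('side','a6'); cv2.imwrite('pics/a6b.png',cv2.resize(cv2.imread('pics/a6.png')[80:250,100:340],None,fx=3,fy=3,interpolation=cv2.INTER_CUBIC))
E
```

```text
clock: 13.75
tool_pos: [0.4232, 0.3145, 0.0515]
eef_rot: [0.682, 0.732, 0.0, -0.0]
contact_force: [-0.2, -0.7, -0.6]
opening: 1.0
clock: 14.35
tool_pos: [0.4237, 0.3148, 0.203]
eef_rot: [0.707, 0.707, 0.001, 0.0]
contact_force: [-0.4, -0.9, -0.2]
opening: 0.999
[0.002, -0.002, -0.0] [-0.4438, 0.2189, 0.0027]
```

View pics/a6b.png

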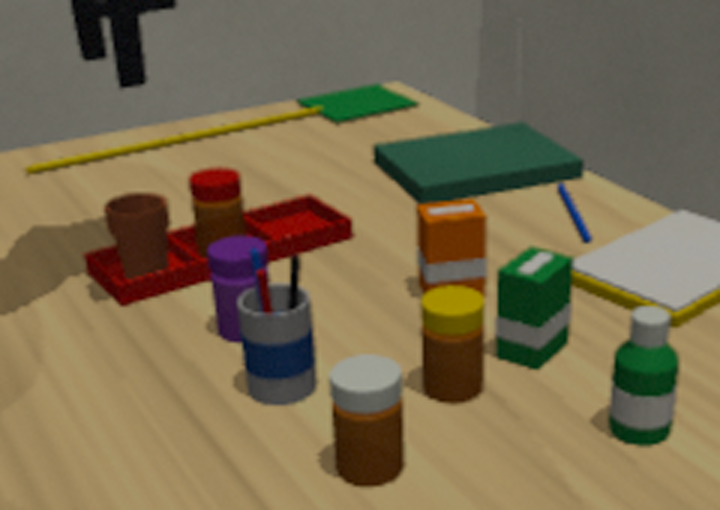

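The pot might lean a little, so I'll check with projections and a top close-up.

Run:
```python
from h import *
t=ld('a6')
for z in(.004,.05,.074): print(z,(proj(t,(.4236,.3146,z))-[100,80])*3)
s=snap('top','a7'); print([proj(s,(.4236,.3146,z)) for z in (.004,.074)])
a=cv2.resize(cv2.imread('pics/a6.png')[135:185,120:184],(512,400),interpolation=cv2.INTER_CUBIC)
b=cv2.resize(cv2.imread('pics/a7.png')[180:280,115:170],(220,400),interpolation=cv2.INTER_CUBIC)
cv2.imwrite('pics/a7b.png',np.hstack([a,b]))
```

```text
0.004 [145.2 273.6]
0.05 [138.  228.3]
0.074 [133.8 204. ]
[array([145.2, 258.2]), array([137.9, 256.2])]
```

View pics/a7b.png

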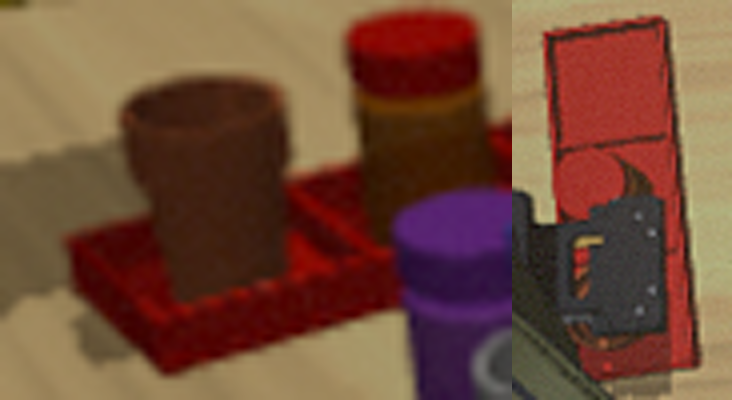

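Projection shows an upright pot must look just like that (foot (145,274), rim (134,204)), so it stands upright. Next, the bottle.

```bash
python3 -m pendant '[[[0,0,0],[-0.044,0.022,0],1],[[0,0,0],[-0.088,0.044,0],1],[[0,0,0],[-0.13,0.066,0],1],[[0,0,0],[-0.175,0.088,0],1],[[0,0,0],[-0.22,0.11,0],1],[[0,0,0],[-0.265,0.13,0],1],[[0,0,0],[-0.31,0.15,0],1],[[0,0,0],[-0.355,0.175,0],1],[[0,0,0],[-0.4,0.2,0],1],[[0,0,0],[-0.44,0.22,0],1]]'
python3 -m pendant '[[[0,0,0],[0,0,0],1],[[0,0,0],[0,0,0],1],[[0,0,0],[0,0,0],1]]'
python3 - <<'E'
from h import *
to(.6424,-.1291,.046,90)
E
```

```text
clock: 15.45
tool_pos: [0.6431, -0.1277, 0.1996]
eef_rot: [0.707, 0.708, -0.001, -0.001]
contact_force: [0.4, -0.3, 0.8]
opening: 0.997
clock: 15.75
tool_pos: [0.6423, -0.1234, 0.2003]
eef_rot: [0.706, 0.708, -0.0, -0.002]
contact_force: [0.3, 0.0, -0.4]
opening: 1.001
[-0.003, -0.002, 0.003] [-0.006, 0.0005, 0.1543]
```

```bash
python3 -m pendant '[[[0,0,0],[-0.006,0,0.03],1],[[0,0,0],[-0.006,0,0.07],1],[[0,0,0],[-0.006,0,0.11],1],[[0,0,0],[-0.006,0,0.14],1],[[0,0,0],[-0.006,0,0.152],1],[[0,0,0],[-0.006,0,0.152],1],[[0,0,0],[-0.006,0,0.152],0.75],[[0,0,0],[-0.006,0,0.152],0.4],[[0,0,0],[-0.006,0,0.152],0.4],[[0,0,0],[-0.006,0,0.152],0.4]]' 25
python3 -m pendant '[[[0,0,0],[0,0,0],0.4],[[0,0,0],[0,0,0],0.4],[[0,0,0],[0,0,0],0.4]]'
python3 -m pendant '[[[0,0,0],[0,0,-0.02],0.4],[[0,0,0],[0,0,-0.06],0.4],[[0,0,0],[0,0,-0.1],0.4],[[0,0,0],[0,0,-0.14],0.4],[[0,0,0],[0,0,-0.155],0.4],[[0,0,0],[0,0,-0.155],0.4],[[0,0,0],[0,0,-0.155],0.4]]'
python3 - <<'E'
from h import *
to(.5832,.3237,.2,94)
E
```

```text
clock: 16.75
tool_pos: [0.6439, -0.1316, 0.0507]
eef_rot: [0.707, 0.707, 0.001, 0.001]
contact_force: [0.0, -0.7, 0.6]
opening: 0.658
clock: 17.05
tool_pos: [0.6435, -0.1313, 0.0499]
eef_rot: [0.707, 0.707, 0.0, 0.0]
contact_force: [-0.9, 1.7, 2.5]
opening: 0.513
clock: 17.75
tool_pos: [0.642, -0.1317, 0.2027]
eef_rot: [0.707, 0.707, -0.001, -0.001]
contact_force: [-0.1, 0.4, -2.0]
opening: 0.515
[-0.003, -0.0, -0.07] [0.4554, -0.0587, 0.0029]
```

```bash
python3 -m pendant '[[[0,0,0],[0.03,-0.004,0],0.4],[[0,0,0],[0.075,-0.01,0],0.4],[[0,0,-0.02],[0.12,-0.015,0],0.4],[[0,0,-0.04],[0.165,-0.02,0],0.4],[[0,0,-0.07],[0.21,-0.027,0],0.4],[[0,0,-0.07],[0.255,-0.033,0],0.4],[[0,0,-0.07],[0.3,-0.039,0],0.4],[[0,0,-0.07],[0.345,-0.045,0],0.4],[[0,0,-0.07],[0.39,-0.05,0],0.4],[[0,0,-0.07],[0.425,-0.055,0],0.4]]'
python3 -m pendant '[[[0,0,0],[0.02,-0.003,0],0.4],[[0,0,0],[0.03,-0.005,0],0.4],[[0,0,0],[0.03,-0.005,0],0.4],[[0,0,0],[0.03,-0.005,0],0.4]]'
python3 - <<'E'
from h import *
to(.5832,.3237,.058,94)
E
```

```text
clock: 18.75
tool_pos: [0.5858, 0.2962, 0.2015]
eef_rot: [0.681, 0.732, -0.002, -0.001]
contact_force: [0.3, -0.5, -0.9]
opening: 0.511
clock: 19.15
tool_pos: [0.5814, 0.3208, 0.2032]
eef_rot: [0.682, 0.731, -0.001, 0.001]
contact_force: [0.1, 0.2, -1.6]
opening: 0.512
[-0.001, 0.003, -0.001] [0.0032, 0.0022, 0.1452]
```

```bash
python3 -m pendant '[[[0,0,0],[0.002,0.002,0.04],0.4],[[0,0,0],[0.002,0.002,0.08],0.4],[[0,0,0],[0.002,0.002,0.115],0.4],[[0,0,0],[0.002,0.002,0.135],0.4],[[0,0,0],[0.002,0.002,0.142],0.4],[[0,0,0],[0.002,0.002,0.146],0.4],[[0,0,0],[0.002,0.002,0.146],0.4]]'
python3 -m pendant '[[[0,0,0],[0,0,0.001],0.4],[[0,0,0],[0,0,0.002],0.4],[[0,0,0],[0,0,0.002],0.4]]'
```

```text
clock: 19.85
tool_pos: [0.5838, 0.3246, 0.0592]
eef_rot: [0.682, 0.731, 0.0, 0.0]
contact_force: [-0.1, 0.1, -1.2]
opening: 0.515
clock: 20.15
tool_pos: [0.5833, 0.3254, 0.0573]
eef_rot: [0.682, 0.731, 0.001, 0.0]
contact_force: [-1.1, -0.8, -1.7]
opening: 0.513
```

```bash
python3 -m pendant '[[[0,0,0],[0,0,0.001],0.4],[[0,0,0],[0,0,0.002],0.4],[[0,0,0],[0,0,0.002],0.4]]'; python3 -m pendant '[[[0,0,0],[0,0,0.001],0.4],[[0,0,0],[0,0,0.001],0.4]]'
```

```text
clock: 20.45
tool_pos: [0.5828, 0.3252, 0.0544]
eef_rot: [0.682, 0.732, -0.0, -0.0]
contact_force: [0.2, 0.3, -0.9]
opening: 0.516
clock: 20.65
tool_pos: [0.5831, 0.3253, 0.0539]
eef_rot: [0.682, 0.731, 0.0, 0.0]
contact_force: [-0.9, -0.5, 1.7]
opening: 0.513
```

Touching. Release, rise, then on toward the yellow jar.

```bash
python3 -m pendant '[[[0,0,0],[0,0,0],0.55],[[0,0,0],[0,0,0],0.62],[[0,0,0],[0,0,0],0.72],[[0,0,0],[0,0,0],0.85],[[0,0,0],[0,0,0],0.95],[[0,0,0],[0,0,0],0.95],[[0,0,0],[0,0,0],0.95]]'
python3 -m pendant '[[[0,0,0],[0,0,-0.02],0.95],[[0,0,0],[0,0,-0.06],0.95],[[0,0,0],[0,0,-0.1],0.95],[[0,0,0],[0,0,-0.145],0.95],[[0,0,0.07],[0,0,-0.145],0.95],[[0,0,0.07],[0,0,-0.145],0.95]]'
python3 -m pendant '[[[0,0,0],[-0.045,-0.005,0],0.95],[[0,0,0],[-0.09,-0.01,0],0.95],[[0,0,0],[-0.135,-0.015,0],0.95],[[0,0,0],[-0.18,-0.017,0],0.95],[[0,0,0],[-0.225,-0.02,0],0.95],[[0,0,0],[-0.27,-0.023,0],0.95],[[0,0,0],[-0.31,-0.025,0],0.95],[[0,0,0],[-0.332,-0.025,0],0.95],[[0,0,0],[-0.332,-0.025,0],0.95],[[0,0,0],[-0.332,-0.025,0],0.95]]'
python3 - <<'E'
from h import *
to(.5578,-.0069,.052,90)
snap('side','a8'); cv2.imwrite('pics/a8b.png',cv2.resize(cv2.imread('pics/a8.png')[80:250,100:340],None,fx=3,fy=3,interpolation=cv2.INTER_CUBIC))
E
```

```text
clock: 21.35
tool_pos: [0.5829, 0.3253, 0.0535]
eef_rot: [0.682, 0.731, 0.0, -0.0]
contact_force: [0.1, 0.0, -0.7]
opening: 0.949
clock: 21.95
tool_pos: [0.5835, 0.3257, 0.2002]
eef_rot: [0.707, 0.707, 0.001, 0.0]
contact_force: [0.2, 0.3, -0.6]
opening: 0.949
clock: 22.95
tool_pos: [0.5575, -0.0062, 0.1977]
eef_rot: [0.707, 0.707, -0.0, -0.001]
contact_force: [-1.0, 0.2, 0.1]
opening: 0.947
[-0.002, -0.001, 0.001] [-0.0009, 0.0006, 0.1457]
```

View pics/a8b.png

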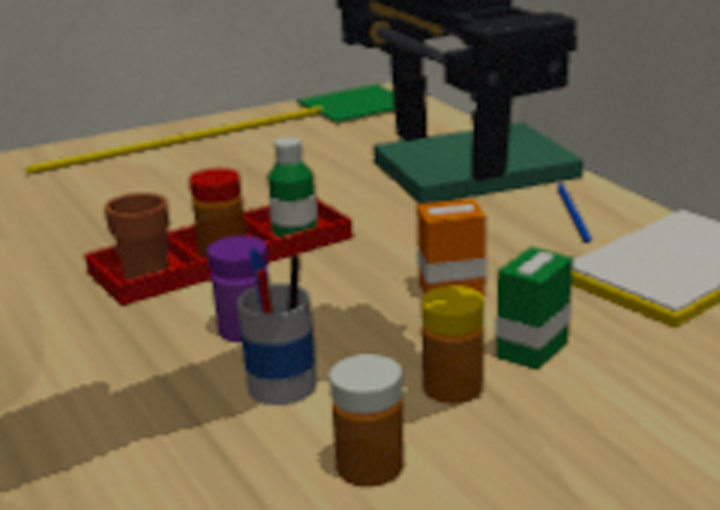

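The red tray is complete, with the pot (137,235), jar (216,210) and bottle (290,190) all upright. The gripper hovers right over the yellow jar.

```bash
python3 -m pendant '[[[0,0,0],[-0.001,0,0.03],0.95],[[0,0,0],[-0.001,0,0.07],0.95],[[0,0,0],[-0.001,0,0.11],0.95],[[0,0,0],[-0.001,0,0.14],0.95],[[0,0,0],[-0.001,0,0.146],0.95],[[0,0,0],[-0.001,0,0.146],0.95],[[0,0,0],[-0.001,0,0.146],0.7],[[0,0,0],[-0.001,0,0.146],0.4],[[0,0,0],[-0.001,0,0.146],0.4],[[0,0,0],[-0.001,0,0.146],0.4]]' 25
python3 -m pendant '[[[0,0,0],[0,0,0],0.4],[[0,0,0],[0,0,0],0.4],[[0,0,0],[0,0,0],0.4]]'
python3 -m pendant '[[[0,0,0],[0,0,-0.02],0.4],[[0,0,0],[0,0,-0.06],0.4],[[0,0,0],[0,0,-0.1],0.4],[[0,0,0],[0,0,-0.14],0.4],[[0,0,0],[0,0,-0.145],0.4],[[0,0,0],[0,0,-0.145],0.4]]'
python3 - <<'E'
from h import *
to(.4106,-.2946,.198,81)
E
```

```text
clock: 24.0
tool_pos: [0.5586, -0.0079, 0.0534]
eef_rot: [0.707, 0.707, 0.001, 0.001]
contact_force: [-0.1, 0.1, 0.3]
opening: 0.607
clock: 24.3
tool_pos: [0.5583, -0.008, 0.0531]
eef_rot: [0.707, 0.707, 0.0, 0.0]
contact_force: [-0.7, -1.1, 6.3]
opening: 0.532
clock: 24.9
tool_pos: [0.5583, -0.0079, 0.1981]
eef_rot: [0.707, 0.707, 0.001, 0.001]
contact_force: [-0.2, -0.8, -2.3]
opening: 0.536
[0.002, -0.0, 0.157] [-0.2867, -0.1476, -0.0001]
```

```bash
python3 -m pendant '[[[0,0,0.02],[-0.03,-0.015,0],0.4],[[0,0,0.05],[-0.065,-0.033,0],0.4],[[0,0,0.09],[-0.105,-0.053,0],0.4],[[0,0,0.13],[-0.145,-0.074,0],0.4],[[0,0,0.157],[-0.185,-0.095,0],0.4],[[0,0,0.157],[-0.225,-0.115,0],0.4],[[0,0,0.157],[-0.26,-0.134,0],0.4],[[0,0,0.157],[-0.28,-0.144,0],0.4],[[0,0,0.157],[-0.287,-0.148,0],0.4],[[0,0,0.157],[-0.287,-0.148,0],0.4]]'
python3 -m pendant '[[[0,0,0],[0,0,0],0.4],[[0,0,0],[0,0,0],0.4]]'
python3 - <<'E'
from h import *
to(.4106,-.2946,.059,81)
E
```

```text
clock: 25.9
tool_pos: [0.4088, -0.2949, 0.1961]
eef_rot: [0.761, 0.649, -0.0, -0.001]
contact_force: [-0.7, 0.5, -2.4]
opening: 0.536
clock: 26.1
tool_pos: [0.4112, -0.2928, 0.1973]
eef_rot: [0.759, 0.651, 0.001, -0.0]
contact_force: [-1.0, 0.0, -2.4]
opening: 0.529
[0.0, -0.001, 0.004] [-0.0021, -0.0003, 0.1383]
```

```bash
python3 -m pendant '[[[0,0,0],[-0.002,0,0.04],0.4],[[0,0,0],[-0.002,0,0.08],0.4],[[0,0,0],[-0.002,0,0.115],0.4],[[0,0,0],[-0.002,0,0.13],0.4],[[0,0,0],[-0.002,0,0.137],0.4],[[0,0,0],[-0.002,0,0.139],0.4],[[0,0,0],[-0.002,0,0.139],0.4]]'
python3 -m pendant '[[[0,0,0],[0,0,0.001],0.4],[[0,0,0],[0,0,0.002],0.4],[[0,0,0],[0,0,0.002],0.4]]'
```

```text
clock: 26.8
tool_pos: [0.4106, -0.2965, 0.059]
eef_rot: [0.76, 0.65, 0.0, 0.0]
contact_force: [-0.5, 1.0, -1.4]
opening: 0.534
clock: 27.1
tool_pos: [0.4102, -0.2971, 0.0571]
eef_rot: [0.76, 0.649, 0.0, 0.001]
contact_force: [-0.0, -0.1, 0.9]
opening: 0.535
```

Run:
```python
from h import *
snap('side','a9'); cv2.imwrite('pics/a9b.png',cv2.resize(cv2.imread('pics/a9.png')[190:350,200:360],None,fx=3,fy=3,interpolation=cv2.INTER_CUBIC))
```

```text
(no output)
```

View pics/a9b.png

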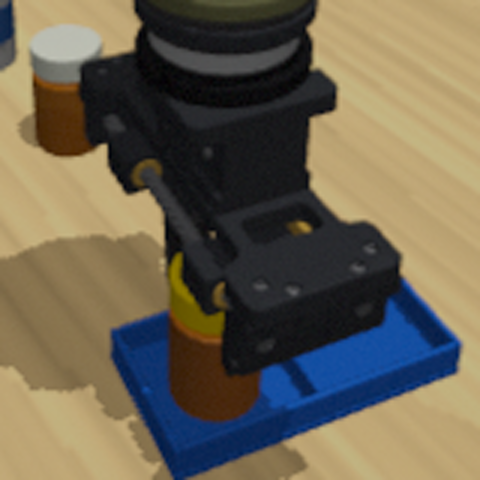

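The yellow jar sits in the blue tray's near compartment, base at (212,395), clear of the walls. Release and head to the green carton.

```bash
python3 -m pendant '[[[0,0,0],[0,0,0.001],0.4],[[0,0,0],[0,0,0.001],0.6],[[0,0,0],[0,0,0.001],0.7],[[0,0,0],[0,0,0.001],0.8],[[0,0,0],[0,0,0.001],0.9],[[0,0,0],[0,0,0.001],0.9],[[0,0,0],[0,0,0.001],0.9]]'
python3 -m pendant '[[[0,0,0],[0,0,-0.02],0.9],[[0,0,0],[0,0,-0.06],0.9],[[0,0,0],[0,0,-0.1],0.9],[[0,0,0],[0,0,-0.143],0.9],[[0,0,0],[0,0,-0.143],0.9]]'
python3 - <<'E'
from h import *
to(.6464,.0063,.2,115)
E
```

```text
clock: 27.85
tool_pos: [0.4097, -0.2967, 0.0554]
eef_rot: [0.76, 0.65, 0.0, -0.0]
contact_force: [-0.0, 0.1, -0.4]
opening: 0.898
clock: 28.35
tool_pos: [0.4125, -0.2981, 0.2031]
eef_rot: [0.76, 0.649, 0.002, 0.005]
contact_force: [1.5, -0.6, -0.5]
opening: 0.903
[0.008, 0.006, -0.594] [0.3373, 0.1833, 0.0037]
```

```bash
python3 -m pendant '[[[0,0,-0.07],[0.04,0.022,0],0.9],[[0,0,-0.14],[0.08,0.044,0],0.9],[[0,0,-0.22],[0.12,0.065,0],0.9],[[0,0,-0.3],[0.16,0.087,0],0.9],[[0,0,-0.38],[0.2,0.11,0],0.9],[[0,0,-0.46],[0.24,0.13,0],0.9],[[0,0,-0.54],[0.28,0.15,0],0.9],[[0,0,-0.594],[0.32,0.172,0],0.9],[[0,0,-0.594],[0.337,0.183,0],0.9],[[0,0,-0.594],[0.337,0.183,0],0.9]]'
python3 -m pendant '[[[0,0,0],[0,0,0],0.9],[[0,0,0],[0,0,0],0.9],[[0,0,0],[0,0,0],0.9]]'
python3 - <<'E'
from h import *
to(.6464,.0063,.054,115)
E
```

```text
clock: 29.35
tool_pos: [0.6441, 0.0119, 0.1975]
eef_rot: [0.535, 0.845, 0.001, -0.001]
contact_force: [-0.5, -0.3, 0.5]
opening: 0.897
clock: 29.65
tool_pos: [0.6424, 0.0054, 0.1983]
eef_rot: [0.538, 0.843, -0.001, 0.0]
contact_force: [0.0, 0.4, -0.3]
opening: 0.898
[-0.001, 0.001, -0.001] [-0.0007, 0.0042, 0.1443]
```

```bash
python3 -m pendant '[[[0,0,0],[-0.001,0.004,0.03],0.9],[[0,0,0],[-0.001,0.004,0.07],0.9],[[0,0,0],[-0.001,0.004,0.11],0.9],[[0,0,0],[-0.001,0.004,0.14],0.9],[[0,0,0],[-0.001,0.004,0.144],0.9],[[0,0,0],[-0.001,0.004,0.144],0.9],[[0,0,0],[-0.001,0.004,0.144],0.6],[[0,0,0],[-0.001,0.004,0.144],0.35],[[0,0,0],[-0.001,0.004,0.144],0.35],[[0,0,0],[-0.001,0.004,0.144],0.35]]' 25
python3 -m pendant '[[[0,0,0],[0,0,0],0.35],[[0,0,0],[0,0,0],0.35],[[0,0,0],[0,0,0],0.35],[[0,0,0],[0,0,0],0.35]]'
python3 -m pendant '[[[0,0,0],[0,0,-0.02],0.35],[[0,0,0],[0,0,-0.06],0.35],[[0,0,0],[0,0,-0.1],0.35],[[0,0,0],[0,0,-0.14],0.35],[[0,0,0],[0,0,-0.145],0.35],[[0,0,0],[0,0,-0.145],0.35]]'
python3 - <<'E'
from h import *
to(.4896,-.3076,.2,81)
E
```

```text
clock: 30.65
tool_pos: [0.6477, 0.0083, 0.0555]
eef_rot: [0.537, 0.844, 0.0, 0.001]
contact_force: [0.1, 0.9, -0.3]
opening: 0.559
clock: 31.05
tool_pos: [0.6476, 0.008, 0.055]
eef_rot: [0.537, 0.844, 0.0, 0.0]
contact_force: [0.3, -0.9, 4.5]
opening: 0.455
clock: 31.65
tool_pos: [0.6474, 0.0086, 0.2002]
eef_rot: [0.537, 0.844, 0.001, 0.0]
contact_force: [0.3, -1.1, -1.7]
opening: 0.458
[0.001, -0.0, 0.594] [-0.2196, -0.2768, -0.0001]
```

```bash
python3 -m pendant '[[[0,0,0.06],[-0.02,-0.025,0],0.35],[[0,0,0.13],[-0.045,-0.057,0],0.35],[[0,0,0.2],[-0.07,-0.088,0],0.35],[[0,0,0.27],[-0.095,-0.12,0],0.35],[[0,0,0.34],[-0.12,-0.151,0],0.35],[[0,0,0.41],[-0.145,-0.183,0],0.35],[[0,0,0.48],[-0.17,-0.214,0],0.35],[[0,0,0.54],[-0.192,-0.242,0],0.35],[[0,0,0.594],[-0.21,-0.265,0],0.35],[[0,0,0.594],[-0.22,-0.277,0],0.35]]'
python3 -m pendant '[[[0,0,0],[0,0,0],0.35],[[0,0,0],[0,0,0],0.35],[[0,0,0],[0,0,0],0.35]]'
python3 - <<'E'
from h import *
to(.4896,-.3076,.061,81)
E
```

```text
clock: 32.65
tool_pos: [0.4859, -0.3109, 0.1971]
eef_rot: [0.762, 0.648, -0.002, -0.002]
contact_force: [-0.5, 0.1, -1.7]
opening: 0.458
clock: 32.95
tool_pos: [0.4906, -0.3057, 0.1993]
eef_rot: [0.759, 0.651, 0.001, -0.001]
contact_force: [-1.2, -0.2, -1.5]
opening: 0.456
[0.0, -0.002, 0.004] [-0.0023, -0.0008, 0.1383]
```

```bash
python3 -m pendant '[[[0,0,0],[-0.002,-0.001,0.04],0.35],[[0,0,0],[-0.002,-0.001,0.08],0.35],[[0,0,0],[-0.002,-0.001,0.115],0.35],[[0,0,0],[-0.002,-0.001,0.13],0.35],[[0,0,0],[-0.002,-0.001,0.137],0.35],[[0,0,0],[-0.002,-0.001,0.139],0.35],[[0,0,0],[-0.002,-0.001,0.139],0.35]]'
python3 -m pendant '[[[0,0,0],[0,0,0.001],0.35],[[0,0,0],[0,0,0.002],0.35],[[0,0,0],[0,0,0.002],0.35]]'
```

```text
clock: 33.65
tool_pos: [0.4892, -0.3101, 0.0616]
eef_rot: [0.76, 0.65, 0.001, 0.001]
contact_force: [-0.1, -0.7, -0.7]
opening: 0.454
clock: 33.95
tool_pos: [0.4883, -0.3104, 0.0591]
eef_rot: [0.76, 0.649, 0.0, 0.0]
contact_force: [-0.6, 0.5, -1.2]
opening: 0.451
```

Nearly on the floor. One more small step, then release, rise and look.

```bash
python3 -m pendant '[[[0,0,0],[0,0,0.001],0.35],[[0,0,0],[0,0,0.001],0.35]]'
python3 -m pendant '[[[0,0,0],[0,0,0],0.5],[[0,0,0],[0,0,0],0.56],[[0,0,0],[0,0,0],0.65],[[0,0,0],[0,0,0],0.75],[[0,0,0],[0,0,0],0.85],[[0,0,0],[0,0,0],0.85],[[0,0,0],[0,0,0],0.85]]'
python3 -m pendant '[[[0,0,0],[0,0,-0.02],0.85],[[0,0,0],[0,0,-0.06],0.85],[[0,0,0],[0,0,-0.1],0.85],[[0,0,0],[0,0,-0.15],0.85],[[0,0,0],[0,0,-0.2],0.85],[[0,0,0],[0,0,-0.2],0.85],[[0,0,0],[0,0,-0.2],0.85]]'
python3 - <<'E'
from h import *
snap('side','b1'); cv2.imwrite('pics/b1b.png',cv2.resize(cv2.imread('pics/b1.png')[110:384,110:380],None,fx=2.1,fy=2.1,interpolation=cv2.INTER_CUBIC))
E
```

```text
clock: 34.15
tool_pos: [0.4884, -0.3106, 0.0587]
eef_rot: [0.76, 0.649, -0.0, 0.001]
contact_force: [-1.5, 0.7, 7.9]
opening: 0.451
clock: 34.85
tool_pos: [0.4881, -0.31, 0.0574]
eef_rot: [0.76, 0.65, 0.0, -0.0]
contact_force: [0.0, 0.2, -0.4]
opening: 0.849
clock: 35.55
tool_pos: [0.4884, -0.3104, 0.2585]
eef_rot: [0.76, 0.649, 0.0, 0.001]
contact_force: [-0.5, -0.1, -1.2]
opening: 0.849
```

View pics/b1b.png

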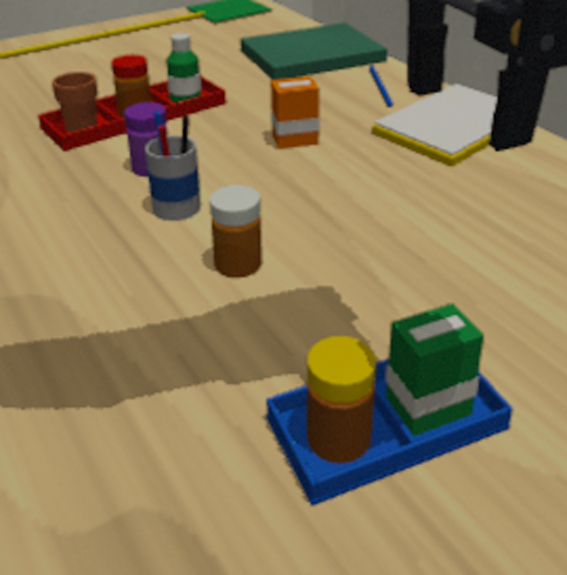

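All five stand upright in their compartments. The white jar (237,230), orange carton (296,112) and tin (174,178) are still standing. One numeric check that they have not shifted, then hand in.

Run:
```python
from h import *
a=cv2.imread('pics/side0.png',0); s=ld('side0'); b=cv2.imread('pics/b1.png',0)
for n,p in [('white',(.453,-.061,.06)),('orange',(.648,.134,.05)),('tin',(.4475,.066,.05)),('purple',(.46,.168,.06))]:
    u,v=proj(s,p).astype(int); m=cv2.matchTemplate(b[v-30:v+31,u-30:u+31],a[v-15:v+16,u-12:u+13],cv2.TM_CCOEFF_NORMED); l=cv2.minMaxLoc(m); print(n,np.array(l[3])-[18,15],round(l[1],2))
print(r.finish_job())
```

```text
white [0 0] 1.0
orange [0 0] 0.99
tin [0 0] 1.0
purple [0 0] 0.99
the job is handed in; nothing more can be done
None
```

Both orders are made up and the job is handed in, at about 36 s on the robot's clock against the 144 s limit.

- **Red tray:** the flowerpot, red-lidded jar and green bottle are in the near, middle and far compartments.
- **Blue tray:** the yellow-lidded jar is in the near compartment and the green carton in the far one.

**Last checks:** the final side picture shows all five upright inside their compartments, with the gripper empty and well above everything. Comparing it with the first side picture, the white-lidded jar, orange carton, pen tin and purple jar show 0 pixels of shift. There was no final top-view check.

**What disagreed:**
- The gripper closed to 52 mm on the flowerpot, though its rim is 56 mm. I never explained this. It hung upright, and after release a side picture matched the projection of an upright pot.
- The pot was pressed onto the tray floor with about 23 N at the wrist before I backed off. That was the highest wrist reading I saw (limit 120 N).

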